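# Unclip the lid of the long battery case

## Robot

A 6-joint arm with a two-finger parallel gripper is mounted at the origin on the work surface. World frame = base frame: x ahead of the robot, y to its left, z up, the work surface at z = 0. Lengths are in m, angles in degrees, forces in N, time in s.
With the tool pointing down it reaches from about 0.3 to 0.75 m from the base axis. Payload 8.5 kg.
Tool frame: the origin (TCP) lies on the centre line of the jaws, within the pads' length; the fingertips stand 19 mm ahead of it and the grasp point (between the pads) is the TCP; z points along the fingers, x is the direction in which the jaws open and shut, and the axes are right-handed (so a half turn about z gives the same grasp; the last joint's range is limited). The gripper opens to 85 mm and grips with 20 to 120 N. Pads are 22 mm wide; open, the fingers measure 114 mm over their backs; the gripper's body (76 mm by 85 mm) begins 54 mm behind the grasp point. The pads swing forward as they close: fully open they stand 13 mm farther back than shut.
Start: joints at [56.706, 21.807, 74.336, -0, 83.858, -12.336], TCP at [0.197, 0.514, 0.25] pointing down, gripper open.
Joint ranges: [-178.18, 178.18], [-50.72, 133.34], [12.68, 142.11], [-81.47, 261.47], [9.98, 163.14], [-165.26, 165.26]. Speed limits (degrees/s): [136.94, 136.94, 180, 180, 180, 180].

## Interface

Orientations are given as a 3x3 rotation matrix whose columns are the frame's x, y, z axes.
In Python, from rig import env, cams, order gives the robot as it stands.
- The arm moves only by the tool step_arm, never from a script. Its argument "steps" is a list of rows, each an object with "xyz": the shift along the tool's x, y, z normalised to -1 to 1, where 1 is 0.04 m, a list of three; "turn": the turn, a rotation vector about the tool's x, y, z normalised to -1 to 1, where 1 is 0.08 rad, a list of three; "gripper": the gripper command: -1 is shut, 1 is fully open, values between are in proportion. A call has 1 to 20 rows; each row shifts and turns the commanded pose from where the row before left it, along the tool's axes as they then stand; what a row does not reach is not made up. A row lasts 1/12 s, in which the tool goes at most 41.7 mm and 7.16 degrees, less where a joint would pass 70% of its speed; a pose out of reach is approached as far as the arm can. A call with a number of a shift or a turn outside -1 to 1 is refused whole. A call with a gripper value outside its range is refused whole. The fingers move at their own pace and stop on an object; "squeeze" is the grip in N (left out, the last holds). Time passes only in rows, so rows that do not move let the fingers close. It gives the time, the measured TCP pose, the force and the opening at its end, in the units of the state.
- env.observe(): the state, without advancing time (a new reading comes with each control period).
- cams.get_image(name): name is "side" or "top" or "wrist"; returns (picture, depth): 384x512x3 uint8, red, green, blue; 384x512 float32, m along the optical axis (not along the pixel's ray), 0 where there is no reading.
- cams.camera_info(name): a dict with "fx", "fy", "cx", "cy" (pixels), "extrinsics" (4x4, takes a point from camera to world coordinates). Camera axes: x right, y down, z forward; pixel columns grow to the right and rows downward; lengths in m; the calibration is good to about 2 mm. A picture is of the moment at which its call begins: read the wrist's pose just before it. camera_info takes no time and is no camera call; for the wrist camera it gives the pose at the moment of the call.
- order.close_job(): hands the job in, once; it reports no verdict.
The state is a dict: "time_s": time; "q": joint angles; "qvel": joint speeds; "joint_efforts": joint torques, N m; "position": TCP position; "tool_rot": TCP orientation; "ft_force": force on the tool from outside, world axes, zero at the start; "wrist_torque": the same for the moment, N m; "grip_width": finger opening in m.
Only numpy, scipy, OpenCV 4.12 (cv2) and the standard library are available. Lean on these libraries where they do the work, as an engineer would, in place of code of your own. Each camera call takes 0.05 s, during which the arm holds its last target. There are 200 camera calls.

## Task

The cells in the longer of the two battery cases need changing: squeeze the snap tab of its lid inward, towards the upright grip, to unclip it, lift the lid straight off and set it down (without dropping it) flat and right way up in the open white tray, then let go. Keep the long case standing on the bench, and leave the shorter case closed and where it is.

Things in the scene. Friction and masses are not known exactly. Their poses are not given: they have to be found in the camera images.
- case_long: The longer battery case: an open black plastic box, 76 mm (its x) by 140 mm (its y) by 45 mm high, about 0.47 kg with its four cells, standing loose on the bench, so that it slides a little when its lid is squeezed off-centre. Origin: centre of its underside; z up. The other case is alike but only 84 mm long.
- lid_long: The longer case's grey plastic lid, about 70 g, clipped on top. A plate 76 mm (x) by 140 mm (y), 4 mm thick; origin: centre of the plate's underside (45 mm above the bench while on the case); z up. Ribs reach 12 mm below the origin: off the case it stands level on them, and 12 mm of straight lift clears the case. A hook on its tab locks it to the case until the tab is pressed in.
- lid_long_pinch (a point): Point on the lid midway between its two uprights, 20 mm above the lid's origin. Snap tab: lid's +x side, 22 mm wide, 3 mm thick, outer face 25 mm from this point; fixed grip: -x side, 32 mm wide, 4 mm thick, outer face 25 mm from it. Both reach 12 mm above it. Close a gripper along x over both (50 mm, 43 mm once the tab is in) and keep squeezing while lifting.
- tab_long (a joint): Travel of the long lid's snap tab in m: 0 = sprung out (hooked), 0.007 = pressed fully in, towards the fixed grip (lid's -x); the hook is free from about 0.0055. It takes about 11 N to press fully in and springs back when let go.
- lid_short: The lid of the shorter case, clipped on; the same lid with the same tab and grip but only 84 mm long (y). Origin: centre of the plate's underside, 45 mm above the bench. To be left closed and in place.
- tray: Open square white plastic tray, 210 by 210 mm outside, 28 mm high, walls and floor 5 mm thick, fixed to the bench, empty. Origin: centre of its underside. A lid lying flat in it has its origin 17 mm above the tray's origin; it fits at any yaw when centred.
There are look-alikes about, which are no part of the job. Leave any blue or purple look-alike of the lid_long alone.

How it is judged:
By the outcome, as a careful person would: the job done as asked, in the order asked, and still so for the second after the job is handed in, with the robot touching nothing.
It also fails if it takes over 43 s, if anything falls off the work surface, if the arm or the gripper's body presses on something with over 40 N, if the wrist force passes 120 N, or if a joint passes its speed limit or range.

## Working session

There is one attempt and no reset: what is moved stays moved. The work goes in short steps, Python scripts to look and compute and a tool call to move; the robot and the scene stay as the last step left them, time stands still between calls to the robot, and variables do not carry over. Pictures are saved under pics/ and viewed, about 8 in all and at most 12, crops included, and the job is handed in when it is done.

Besides the shell and the picture viewer there is one more tool, called after "Request:" as name(argument=value, ...), one argument or row to a line, values as JSON. step_arm: Moves the arm, as the interface text tells. Scaled input: -1 to 1 covers 0.04 m each way for a shift and 0.08 rad each way for a turn. Its arguments: {"type":"object","properties":{"steps":{"type":"array"},"squeeze":{"type":"number"}},"required":["steps"]}

```bash
mkdir -p pics; ls; python3 - <<'E'
from rig import env,cams,order
import cv2,numpy as np
for n in("top","side"):
    p,d=cams.get_image(n); i=cams.camera_info(n)
    np.savez(f"{n}0.npz",p=p,d=d,E=i["extrinsics"],K=[i["fx"],i["fy"],i["cx"],i["cy"]])
    cv2.imwrite(f"pics/{n}0.png",p[:,:,::-1]); print(n,i)
print(env.observe())
E
```

```text
pics
top {'fx': 393.37070893107085, 'fy': 393.37070893107085, 'cx': 256.98918982791247, 'cy': 192.3959249848763, 'extrinsics': array([[-0.0080814 , -0.99846979,  0.05470621,  0.36026238],
       [-0.99996379,  0.0079234 , -0.00310454,  0.08318928],
       [ 0.00266633, -0.05472931, -0.99849767,  1.30315898],
       [ 0.        ,  0.        ,  0.        ,  1.        ]])}
side {'fx': 453.0154815327025, 'fy': 453.0154815327025, 'cx': 255.74222314115156, 'cy': 196.54343613146764, 'extrinsics': array([[ 0.80253246, -0.43056247,  0.4129862 , -0.04182157],
       [-0.59651882, -0.56708867,  0.56795752, -0.54972753],
       [-0.0103414 , -0.70215838, -0.71194569,  0.85478322],
       [ 0.        ,  0.        ,  0.        ,  1.        ]])}
{'time_s': 0.1, 'q': array([ 5.67052689e+01,  2.18382309e+01,  7.43775984e+01, -9.06058470e-04,
        8.38586302e+01, -1.23355917e+01]), 'qvel': array([ 0.02579812, -0.07080895, -0.14545763, -0.00444721, -0.12683624,
       -0.0448503 ]), 'joint_efforts': array([ 3.53468917e-03, -4.49224985e+01, -2.31656080e+01, -1.84282635e-04,
        3.66510285e-03,  4.24734901e-05]), 'position': array([0.19661218, 0.51341317, 0.24977974]), 'tool_rot': array([[ 3.57700038e-01,  9.33836277e-01, -7.00247297e-04],
       [ 9.33835672e-01, -3.57700628e-01, -1.09488036e-03],
       [-1.27291790e-03, -2.62277159e-04, -9.99999155e-01]]), 'ft_force': array([ 1.11189373, -0.3965744 , -0.68776454]), 'wrist_torque': array([-0.02287657,  0.02271252,  0.01379955]), 'grip_width': 0.0852239791401802}
```

View pics/top0.png

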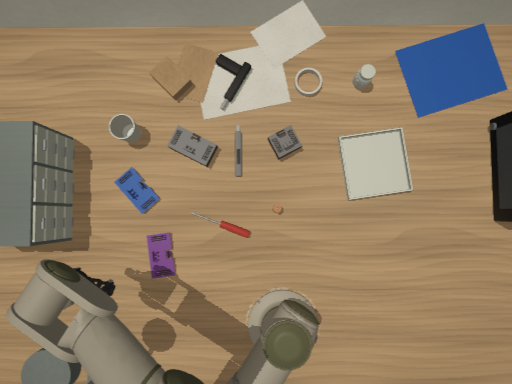

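View pics/side0.png

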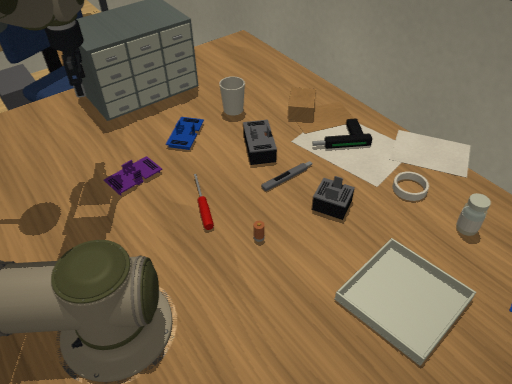

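Top view: the long case with a grey lid is at about (193,146), the short case at (285,142), the tray at (375,164). The look-alikes are blue (137,190) and purple (161,255). The long grey lid on a black box fits the description. Next I'll take an enlarged crop and a point cloud.

```bash
cat > h.py <<'E'
import numpy as np,cv2
def cloud(p,d,E,K):
    v,u=np.mgrid[:d.shape[0],:d.shape[1]]
    c=np.stack([(u-K[2])/K[0]*d,(v-K[3])/K[1]*d,d,np.ones_like(d)],-1)
    w=(c@np.array(E).T)[...,:3]; w[d<=0]=np.nan; return w
def rect(xy):
    (c,s,a)=cv2.minAreaRect(xy.astype(np.float32)*1000); return np.round(c,1),np.round(s,1),round(a,1)
E
python3 - <<'E'
from h import *
T=np.load("top0.npz");w=cloud(**T);S=np.load("side0.npz");ws=cloud(**S)
for n,(u,v,r) in dict(long=(193,146,32),short=(285,142,24),tray=(375,164,45)).items():
    q=w[v-r:v+r,u-r:u+r].reshape(-1,3)
    print(n,"bench z",np.nanmedian(q[q[:,2]<.015,2]))
    for lo,hi in ((.015,.035),(.035,.058),(.062,.09)):
        m=(q[:,2]>lo)&(q[:,2]<hi)
        if m.sum()>5: print(lo,m.sum(),q[m].mean(0).round(3),rect(q[m][:,:2]))
c0=w[146,193]
print(c0)
q=ws.reshape(-1,3); q=q[np.hypot(*(q[:,:2]-c0[:2]).T)<.1]
for lo,hi in ((.044,.055),(.062,.09)):
    m=(q[:,2]>lo)&(q[:,2]<hi);print("side",lo,m.sum(),q[m].mean(0).round(3),rect(q[m][:,:2]))
a=cv2.resize(T["p"][116:176,160:225],None,fx=8,fy=8,interpolation=cv2.INTER_CUBIC)
b=cv2.resize(S["p"][110:175,235:285],(370,480),interpolation=cv2.INTER_CUBIC)
cv2.imwrite("pics/crop.png",np.hstack([a[:480,:420],b])[:,:,::-1])
E
```

```text
long bench z 0.0008695303146903921
0.015 47 [0.562 0.268 0.027] (array([579.1, 284.6]), array([127.1,  73.4]), 62.7)
0.035 983 [0.582 0.289 0.05 ] (array([583.5, 290.5]), array([141.3,  75.7]), 62.5)
0.062 44 [0.581 0.291 0.072] (array([585.4, 289.1]), array([30.3, 50. ]), 62.7)
short bench z 0.0007457734474203281
0.015 40 [ 0.58  -0.     0.026] (array([593.8,  -9.2]), array([76.2, 84.1]), 27.5)
0.035 576 [ 0.593 -0.009  0.049] (array([594. ,  -9.2]), array([76.4, 84.7]), 27.0)
0.062 39 [ 0.589 -0.011  0.073] (array([595.1,  -8. ]), array([49.2, 30.6]), 27.4)
tray bench z 0.0027812062007281924
0.015 553 [ 0.53  -0.311  0.026] (array([ 523.6, -306.9]), array([210.2, 212.2]), 8.1)
[0.57948251 0.28328478 0.0512041 ]
side 0.044 753 [0.577 0.282 0.05 ] (array([580.9, 288. ]), array([144.4,  76.7]), 62.3)
side 0.062 47 [0.576 0.29  0.071] (array([583. , 288.6]), array([32.9, 50. ]), 65.5)
```

View pics/crop.png

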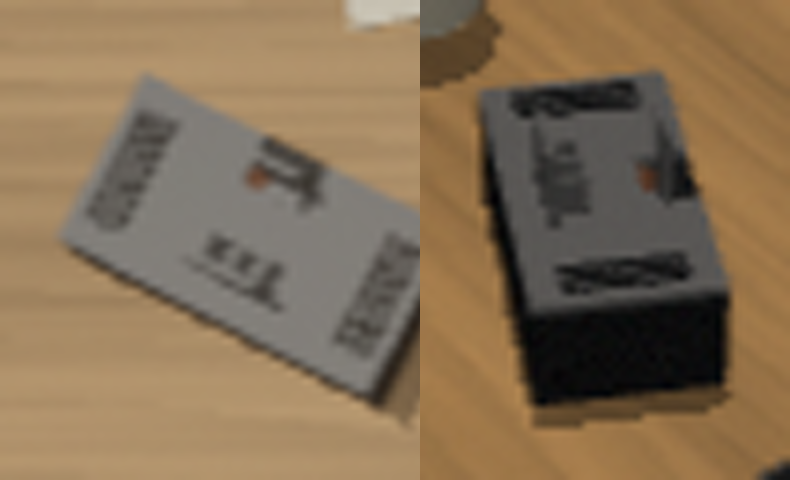

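The crop confirms it: a grey lid on a black 140 x 76 mm box. The tab, with its slot and orange mark, is on the far-right side, so lid x points at about -27.5°. The grip is on the near-left. Heights check out: plate at 49 to 50 mm, uprights above it. Now I'll move above the lid and turn.

Request:
step_arm(
  steps=[
    {"xyz":[-0.125,0.79,0],"turn":[0,0,0],"gripper":1},
    {"xyz":[-0.125,0.79,0],"turn":[0,0,0],"gripper":1},
    {"xyz":[-0.125,0.79,0],"turn":[0,0,0],"gripper":1},
    {"xyz":[-0.125,0.79,0],"turn":[0,0,0],"gripper":1},
    {"xyz":[-0.125,0.79,0],"turn":[0,0,0],"gripper":1},
    {"xyz":[-0.125,0.79,0],"turn":[0,0,0],"gripper":1},
    {"xyz":[-0.125,0.79,0],"turn":[0,0,0],"gripper":1},
    {"xyz":[-0.125,0.79,0],"turn":[0,0,0],"gripper":1},
    {"xyz":[-0.125,0.79,0],"turn":[0,0,0],"gripper":1},
    {"xyz":[-0.125,0.79,0],"turn":[0,0,0],"gripper":1},
    {"xyz":[-0.125,0.79,0],"turn":[0,0,0],"gripper":1},
    {"xyz":[-0.125,0.79,0],"turn":[0,0,0],"gripper":1},
    {"xyz":[-0.125,0.79,0],"turn":[0,0,0],"gripper":1},
    {"xyz":[-0.125,0.79,0],"turn":[0,0,0],"gripper":1},
  ],
)

```text
time_s: 1.27
position: [0.586, 0.2889, 0.2499]
tool_rot: [[0.358, 0.934, -0.001], [0.934, -0.358, -0.0], [-0.001, -0.001, -1.0]]
ft_force: [0.2, -0.4, 0.8]
grip_width: 0.0854
```

Request:
step_arm(
  steps=[
    {"xyz":[0,0,0],"turn":[0,0,1],"gripper":1},
    {"xyz":[0,0,0],"turn":[0,0,1],"gripper":1},
    {"xyz":[0,0,0],"turn":[0,0,1],"gripper":1},
    {"xyz":[0,0,0],"turn":[0,0,1],"gripper":1},
    {"xyz":[0,0,0],"turn":[0,0,1],"gripper":1},
    {"xyz":[0,0,0],"turn":[0,0,1],"gripper":1},
    {"xyz":[0,0,0],"turn":[0,0,1],"gripper":1},
    {"xyz":[0,0,0],"turn":[0,0,1],"gripper":1},
    {"xyz":[0,0,0],"turn":[0,0,1],"gripper":1},
    {"xyz":[0,0,0],"turn":[0,0,1],"gripper":1},
    {"xyz":[0,0,0],"turn":[0,0,1],"gripper":1},
    {"xyz":[0,0,0],"turn":[0,0,1],"gripper":1},
    {"xyz":[0,0,0],"turn":[0,0,1],"gripper":1},
    {"xyz":[0,0,0],"turn":[0,0,1],"gripper":1},
    {"xyz":[0,0,0],"turn":[0,0,1],"gripper":1},
    {"xyz":[0,0,0],"turn":[0,0,1],"gripper":1},
    {"xyz":[0,0,0],"turn":[0,0,1],"gripper":1},
    {"xyz":[0,0,0],"turn":[0,0,1],"gripper":1},
    {"xyz":[0,0,0],"turn":[0,0,1],"gripper":1},
    {"xyz":[0,0,0],"turn":[0,0,1],"gripper":1},
  ],
)

```text
time_s: 2.93
position: [0.5847, 0.2899, 0.2498]
tool_rot: [[0.921, -0.389, -0.001], [-0.389, -0.921, -0.0], [-0.001, 0.001, -1.0]]
ft_force: [0.2, 0.8, 0.2]
grip_width: 0.0855
```

```bash
cat > look.py <<'E'
from rig import env,cams
from h import *
import sys
s=env.observe(); i=cams.camera_info("wrist"); p,d=cams.get_image("wrist")
K=[i["fx"],i["fy"],i["cx"],i["cy"]]; w=cloud(p,d,i["extrinsics"],K)
cv2.imwrite(f"pics/{sys.argv[1]}.png",p[:,:,::-1]); R=s["tool_rot"]
print(s["time_s"],s["position"].round(4),"yaw",np.degrees(np.arctan2(R[1,0],R[0,0])).round(2),"z",R[:,2].round(4),s["grip_width"].round(4),s["ft_force"].round(1))
E
cat > look1.py <<'E'
from look import *
q=w.reshape(-1,3); q=q[np.hypot(q[:,0]-.5835,q[:,1]-.29)<.09]
for lo,hi in ((-.01,.01),(.042,.056),(.062,.075),(.0755,.09)):
    m=(q[:,2]>lo)&(q[:,2]<hi)
    if m.sum()>9: print(lo,m.sum(),q[m].mean(0).round(4),np.median(q[m][:,2]).round(4),rect(q[m][:,:2]))
E
python3 look1.py w1
```

```text
Traceback (most recent call last):
  File "look1.py", line 1, in <module>
    from look import *
  File "look.py", line 7, in <module>
    print(s["time_s"],s["position"].round(4),"yaw",np.degrees(np.arctan2(R[1,0],R[0,0])).round(2),"z",R[:,2].round(4),s["grip_width"].round(4),s["ft_force"].round(1))
                                                                                                                      ^^^^^^^^^^^^^^^^^^^^^
AttributeError: 'float' object has no attribute 'round'
```

View pics/w1.png

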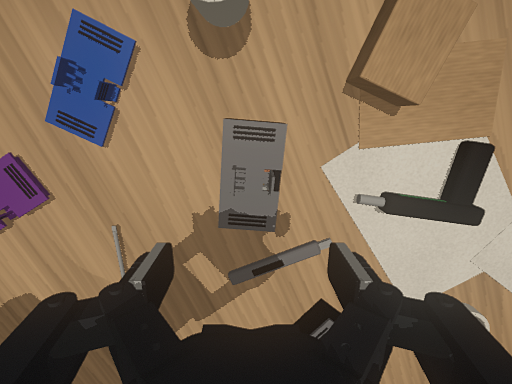

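Wrist view: the long lid is at (252,173), its tab on the right (275,181), its grip on the left (240,180). The jaws straddle it left and right.

```bash
sed -i 's/s\["grip_width"\].round(4)/round(s["grip_width"],4)/' look.py; python3 look1.py w2
```

```text
2.9833 [0.5847 0.29   0.2498] yaw -23.12 z [-9.e-04 -3.e-04 -1.e+00] 0.0851 [-0.   0.8 -0.5]
-0.01 5868 [5.866e-01 3.047e-01 5.000e-04] 0.0005 (array([585.9, 295.2]), array([166.9, 179.9]), 64.8)
0.042 6130 [0.5872 0.2925 0.0496] 0.0496 (array([585. , 287.7]), array([140.6,  76.2]), 62.6)
0.062 126 [0.5804 0.2922 0.0655] 0.064 (array([589.5, 289.4]), array([31.7, 49. ]), 69.6)
0.0755 146 [0.5808 0.2907 0.0775] 0.0776 (array([587. , 287.1]), array([32.1, 49.9]), 62.7)
```

Request:
step_arm(
  steps=[
    {"xyz":[0,0,0],"turn":[0,0,0.94],"gripper":1},
    {"xyz":[0.04,0.03,0],"turn":[0,0,0],"gripper":1},
    {"xyz":[0,0,0.65],"turn":[0,0,0],"gripper":1},
    {"xyz":[0,0,0.65],"turn":[0,0,0],"gripper":1},
    {"xyz":[0,0,0.65],"turn":[0,0,0],"gripper":1},
    {"xyz":[0,0,0.65],"turn":[0,0,0],"gripper":1},
    {"xyz":[0,0,0.65],"turn":[0,0,0],"gripper":1},
    {"xyz":[0,0,0.65],"turn":[0,0,0],"gripper":1},
    {"xyz":[0,0,0.27],"turn":[0,0,0],"gripper":1},
    {"xyz":[0,0,0.27],"turn":[0,0,0],"gripper":1},
    {"xyz":[0,0,0],"turn":[0,0,0],"gripper":1},
    {"xyz":[0,0,0],"turn":[0,0,0],"gripper":1},
    {"xyz":[0,0,0],"turn":[0,0,0],"gripper":1},
  ],
)

```text
time_s: 4.12
position: [0.5864, 0.2884, 0.0743]
tool_rot: [[0.892, -0.452, 0.003], [-0.452, -0.892, 0.001], [0.002, -0.002, -1.0]]
ft_force: [-0.0, 0.4, 0.5]
grip_width: 0.0853
```

```bash
python3 look.py w3
```

```text
4.1167 [0.5864 0.2884 0.0743] yaw -26.9 z [ 2.6e-03  7.0e-04 -1.0e+00] 0.0853 [-0.   0.4  0.5]
```

View pics/w3.png

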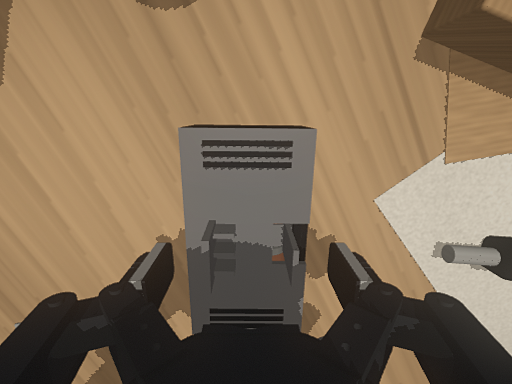

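The fingers straddle both uprights (207 and 297 px), evenly about the mid-line. I'll lower 3 mm and squeeze.

Request:
step_arm(
  squeeze=40,
  steps=[
    {"xyz":[0,0,0.08],"turn":[0,0,0.1],"gripper":1},
    {"xyz":[0,0,0],"turn":[0,0,0],"gripper":0.4},
    {"xyz":[0,0,0],"turn":[0,0,0],"gripper":0.2},
    {"xyz":[0,0,0],"turn":[0,0,0],"gripper":0.1},
    {"xyz":[0,0,0],"turn":[0,0,0],"gripper":0},
    {"xyz":[0,0,0],"turn":[0,0,0],"gripper":-0.2},
    {"xyz":[0,0,0],"turn":[0,0,0],"gripper":-1},
    {"xyz":[0,0,0],"turn":[0,0,0],"gripper":-1},
    {"xyz":[0,0,0],"turn":[0,0,0],"gripper":-1},
    {"xyz":[0,0,0],"turn":[0,0,0],"gripper":-1},
    {"xyz":[0,0,0],"turn":[0,0,0],"gripper":-1},
    {"xyz":[0,0,0],"turn":[0,0,0],"gripper":-1},
  ],
)

```text
time_s: 5.17
position: [0.5845, 0.289, 0.071]
tool_rot: [[0.888, -0.46, -0.001], [-0.46, -0.888, 0.001], [-0.002, -0.0, -1.0]]
ft_force: [-8.4, 1.9, 10.9]
grip_width: 0.0419
```

Width is 42 mm, so the tab is in. Lifting straight and slowly.

Request:
step_arm(
  steps=[
    {"xyz":[0,0,-0.1],"turn":[0,0,0],"gripper":-1},
    {"xyz":[0,0,-0.1],"turn":[0,0,0],"gripper":-1},
    {"xyz":[0,0,-0.15],"turn":[0,0,0],"gripper":-1},
    {"xyz":[0,0,-0.15],"turn":[0,0,0],"gripper":-1},
    {"xyz":[0,0,-0.15],"turn":[0,0,0],"gripper":-1},
    {"xyz":[0,0,-0.15],"turn":[0,0,0],"gripper":-1},
    {"xyz":[0,0,-0.2],"turn":[0,0,0],"gripper":-1},
    {"xyz":[0,0,-0.2],"turn":[0,0,0],"gripper":-1},
    {"xyz":[0,0,0],"turn":[0,0,0],"gripper":-1},
  ],
)

```text
time_s: 5.92
position: [0.5865, 0.2884, 0.1198]
tool_rot: [[0.888, -0.46, 0.003], [-0.46, -0.888, 0.001], [0.003, -0.002, -1.0]]
ft_force: [-0.0, -0.3, -0.2]
grip_width: 0.0414
```

```bash
python3 - <<'E'
from look import *
p2,_=cams.get_image("side")
a=cv2.resize(p2[60:190,200:330],(512,512)); cv2.imwrite("pics/lift.png",cv2.resize(np.hstack([p[:,:],cv2.resize(a,(384,384))]),(800,343))[:,:,::-1])
E
true
```

```text
Traceback (most recent call last):
  File "look.py", line 6, in <module>
    cv2.imwrite(f"pics/{sys.argv[1]}.png",p[:,:,::-1]); R=s["tool_rot"]
                        ~~~~~~~~^^^
IndexError: list index out of range
```

```bash
python3 - w4 <<'E'
from look import *
p2,_=cams.get_image("side")
a=cv2.resize(p2[60:190,200:330],(384,384)); cv2.imwrite("pics/lift.png",cv2.resize(np.hstack([p,a]),(800,343))[:,:,::-1])
E
```

```text
5.9667 [0.5862 0.2883 0.1187] yaw -27.4 z [ 2.1e-03  5.0e-04 -1.0e+00] 0.0415 [ 0.  -0.8 -1.9]
```

View pics/lift.png

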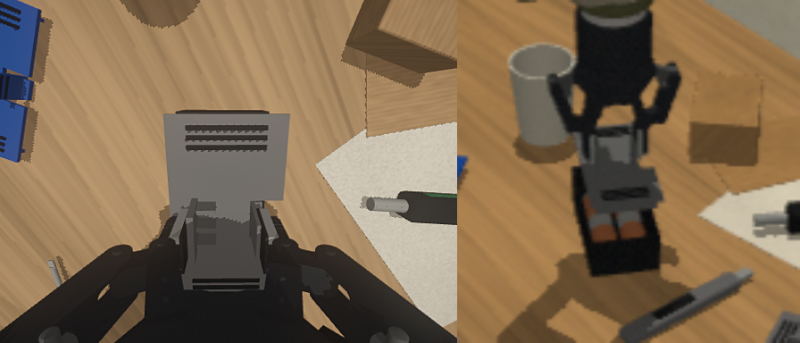

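The lid is off and held level, and the open case with its cells is standing. I'll raise clear of the short case and carry the lid to the tray.

Request:
step_arm(
  steps=[
    {"xyz":[0,0,-0.5],"turn":[0,0,0],"gripper":-1},
    {"xyz":[0,0,-0.6],"turn":[0,0,0],"gripper":-1},
    {"xyz":[0,0,-0.6],"turn":[0,0,0],"gripper":-1},
    {"xyz":[0,0,-0.3],"turn":[0,0,0],"gripper":-1},
    {"xyz":[0.13,0.37,0],"turn":[0,0,0],"gripper":-1},
  ],
)

```text
time_s: 6.48
position: [0.5842, 0.2745, 0.2003]
tool_rot: [[0.889, -0.458, 0.005], [-0.458, -0.889, 0.002], [0.004, -0.004, -1.0]]
ft_force: [-0.5, 0.4, -0.8]
grip_width: 0.0416
```

Request:
step_arm(
  steps=[
    {"xyz":[0.26,0.66,0],"turn":[0,0,0],"gripper":-1},
    {"xyz":[0.26,0.66,0],"turn":[0,0,0],"gripper":-1},
    {"xyz":[0.26,0.66,0],"turn":[0,0,0],"gripper":-1},
    {"xyz":[0.26,0.66,0],"turn":[0,0,0],"gripper":-1},
    {"xyz":[0.26,0.66,0],"turn":[0,0,0],"gripper":-1},
    {"xyz":[0.26,0.66,0],"turn":[0,0,0],"gripper":-1},
    {"xyz":[0.26,0.66,0],"turn":[0,0,0],"gripper":-1},
    {"xyz":[0.26,0.66,0],"turn":[0,0,0],"gripper":-1},
    {"xyz":[0.26,0.66,0],"turn":[0,0,0],"gripper":-1},
    {"xyz":[0.26,0.66,0],"turn":[0,0,0],"gripper":-1},
    {"xyz":[0.26,0.66,0],"turn":[0,0,0],"gripper":-1},
    {"xyz":[0.26,0.66,0],"turn":[0,0,0],"gripper":-1},
    {"xyz":[0.26,0.66,0],"turn":[0,0,0],"gripper":-1},
    {"xyz":[0.26,0.66,0],"turn":[0,0,0],"gripper":-1},
    {"xyz":[0.26,0.66,0],"turn":[0,0,0],"gripper":-1},
    {"xyz":[0.26,0.66,0],"turn":[0,0,0],"gripper":-1},
    {"xyz":[0.26,0.66,0],"turn":[0,0,0],"gripper":-1},
    {"xyz":[0.26,0.66,0],"turn":[0,0,0],"gripper":-1},
    {"xyz":[0.26,0.66,0],"turn":[0,0,0],"gripper":-1},
    {"xyz":[0.26,0.66,0],"turn":[0,0,0],"gripper":-1},
  ],
)

```text
time_s: 8.15
position: [0.5247, -0.2931, 0.197]
tool_rot: [[0.888, -0.46, -0.001], [-0.46, -0.888, 0.001], [-0.001, -0.0, -1.0]]
ft_force: [1.2, -0.0, -0.7]
grip_width: 0.042
```

Request:
step_arm(
  steps=[
    {"xyz":[0.125,0.36,0],"turn":[0,0,0],"gripper":-1},
    {"xyz":[0,0,0],"turn":[0,0,0],"gripper":-1},
    {"xyz":[0,0,0],"turn":[0,0,0],"gripper":-1},
  ],
)

```text
time_s: 8.4
position: [0.5228, -0.3068, 0.197]
tool_rot: [[0.887, -0.461, -0.001], [-0.461, -0.887, 0.001], [-0.001, -0.001, -1.0]]
ft_force: [-0.9, 0.1, -1.1]
grip_width: 0.0417
```

```bash
python3 - w5 <<'E'
from look import *
P=s["position"]; L=(w-P)@R   # in the tool frame
g=p.astype(int); grey=(np.ptp(g,axis=2)<20)
# lid plate: points in front of the fingertips, ahead along tool z
m=(L[...,2]>.01)&(L[...,2]<.04)&(abs(L[...,0])<.05)&(abs(L[...,1])<.09)
q=L[m]; z=np.median(q[:,2]); q=q[abs(q[:,2]-z)<.006]
A=np.c_[q[:,:2],np.ones(len(q))]; print("plate in tool: z=%.4f"%z,len(q),q.min(0).round(3),q.max(0).round(3),"fit",np.linalg.lstsq(A,q[:,2],rcond=None)[0].round(4))
q=w.reshape(-1,3); q=q[np.hypot(q[:,0]-.5236,q[:,1]+.3069)<.17]; k=(q[:,2]>.02)&(q[:,2]<.034); print("wall",k.sum(),rect(q[k][:,:2])); k=q[:,2]<.012; print("floor z",np.median(q[k][:,2]))
E
```

```text
8.4 [ 0.5228 -0.3068  0.197 ] yaw -27.46 z [-7.0e-04  1.1e-03 -1.0e+00] 0.0417 [-0.9  0.1 -1.1]
plate in tool: z=0.0213 19850 [-0.035 -0.07   0.015] [0.041 0.063 0.027] fit [ 0.013  -0.0017  0.0212]
wall 3383 (array([ 524.2, -309.3]), array([210.1, 210.3]), 8.1)
floor z 0.0009390522851269456
```

View pics/w5.png

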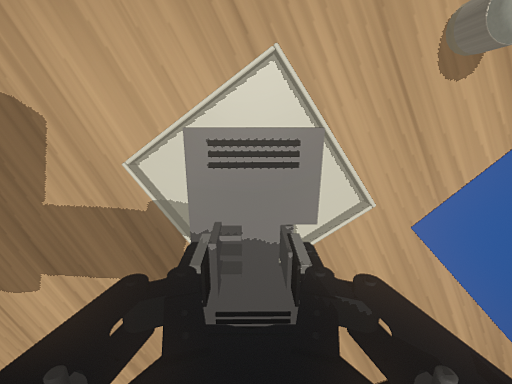

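The lid is held level over the tray, which centres at (0.524, -0.308) and measures 210 mm across. The plate's top is 21 mm ahead of the TCP, so contact should come at a TCP z of about 0.042.

Request:
step_arm(
  steps=[
    {"xyz":[0,0,0.4],"turn":[0,0,0],"gripper":-1},
    {"xyz":[0,0,0.5],"turn":[0,0,0],"gripper":-1},
    {"xyz":[0,0,0.5],"turn":[0,0,0],"gripper":-1},
    {"xyz":[0,0,0.5],"turn":[0,0,0],"gripper":-1},
    {"xyz":[0,0,0.5],"turn":[0,0,0],"gripper":-1},
    {"xyz":[0,0,0.4],"turn":[0,0,0],"gripper":-1},
    {"xyz":[0,0,0.3],"turn":[0,0,0],"gripper":-1},
    {"xyz":[0,0,0.2],"turn":[0,0,0],"gripper":-1},
    {"xyz":[0,0,0.15],"turn":[0,0,0],"gripper":-1},
    {"xyz":[0,0,0.15],"turn":[0,0,0],"gripper":-1},
    {"xyz":[0,0,0.1],"turn":[0,0,0],"gripper":-1},
    {"xyz":[0,0,0],"turn":[0,0,0],"gripper":-1},
    {"xyz":[0,0,0],"turn":[0,0,0],"gripper":-1},
  ],
)

```text
time_s: 9.53
position: [0.5231, -0.3069, 0.0498]
tool_rot: [[0.888, -0.46, 0.0], [-0.46, -0.888, -0.0], [0.0, 0.0, -1.0]]
ft_force: [0.2, 0.5, -0.3]
grip_width: 0.0414
```

Request:
step_arm(
  steps=[
    {"xyz":[0,0,0.05],"turn":[0,0,0],"gripper":-1},
    {"xyz":[0,0,0.05],"turn":[0,0,0],"gripper":-1},
    {"xyz":[0,0,0.05],"turn":[0,0,0],"gripper":-1},
    {"xyz":[0,0,0],"turn":[0,0,0],"gripper":-1},
    {"xyz":[0,0,0],"turn":[0,0,0],"gripper":-1},
  ],
)

```text
time_s: 9.95
position: [0.523, -0.3069, 0.0435]
tool_rot: [[0.888, -0.46, -0.0], [-0.46, -0.888, 0.0], [-0.0, -0.0, -1.0]]
ft_force: [-0.9, -0.2, -0.7]
grip_width: 0.0417
```

Request:
step_arm(
  steps=[
    {"xyz":[0,0,0.02],"turn":[0,0,0],"gripper":-1},
    {"xyz":[0,0,0.02],"turn":[0,0,0],"gripper":-1},
    {"xyz":[0,0,0],"turn":[0,0,0],"gripper":-1},
    {"xyz":[0,0,0],"turn":[0,0,0],"gripper":-1},
  ],
)

```text
time_s: 10.28
position: [0.523, -0.307, 0.043]
tool_rot: [[0.888, -0.46, 0.0], [-0.46, -0.888, -0.001], [0.001, 0.0, -1.0]]
ft_force: [-4.0, 3.2, 9.2]
grip_width: 0.0418
```

It touches the tray floor (+9 N). Releasing gradually, then withdrawing straight up.

Request:
step_arm(
  steps=[
    {"xyz":[0,0,0],"turn":[0,0,0],"gripper":0.05},
    {"xyz":[0,0,0],"turn":[0,0,0],"gripper":0.15},
    {"xyz":[0,0,0],"turn":[0,0,0],"gripper":0.25},
    {"xyz":[0,0,0],"turn":[0,0,0],"gripper":0.4},
    {"xyz":[0,0,0],"turn":[0,0,0],"gripper":0.7},
    {"xyz":[0,0,0],"turn":[0,0,0],"gripper":0.9},
    {"xyz":[0,0,0],"turn":[0,0,0],"gripper":0.9},
    {"xyz":[0,0,0],"turn":[0,0,0],"gripper":0.9},
    {"xyz":[0,0,0],"turn":[0,0,0],"gripper":0.9},
  ],
)

```text
time_s: 11.03
position: [0.523, -0.3069, 0.0419]
tool_rot: [[0.888, -0.46, -0.0], [-0.46, -0.888, 0.0], [-0.0, -0.0, -1.0]]
ft_force: [0.3, -0.8, 0.2]
grip_width: 0.0811
```

Request:
step_arm(
  steps=[
    {"xyz":[0,0,-0.2],"turn":[0,0,0],"gripper":0.9},
    {"xyz":[0,0,-0.5],"turn":[0,0,0],"gripper":0.9},
    {"xyz":[0,0,-0.6],"turn":[0,0,0],"gripper":0.9},
    {"xyz":[0,0,-0.6],"turn":[0,0,0],"gripper":0.9},
    {"xyz":[0,0,-0.6],"turn":[0,0,0],"gripper":0.9},
    {"xyz":[0,0,-0.6],"turn":[0,0,0],"gripper":0.9},
    {"xyz":[0,0,-0.6],"turn":[0,0,0],"gripper":0.9},
    {"xyz":[0,0,-0.6],"turn":[0,0,0],"gripper":0.9},
    {"xyz":[0,0,0],"turn":[0,0,0],"gripper":0.9},
    {"xyz":[0,0,0],"turn":[0,0,0],"gripper":0.9},
    {"xyz":[0,0,0],"turn":[0,0,0],"gripper":0.9},
  ],
)

```text
time_s: 11.95
position: [0.5227, -0.3067, 0.2135]
tool_rot: [[0.888, -0.46, -0.001], [-0.46, -0.888, 0.001], [-0.001, -0.0, -1.0]]
ft_force: [-0.2, 0.3, 0.2]
grip_width: 0.0812
```

```bash
python3 - w6 <<'E'
from look import *
q=w.reshape(-1,3); q=q[np.hypot(q[:,0]-.5236,q[:,1]+.3069)<.085]
for lo,hi in ((.017,.026),(.04,.06)):
    k=(q[:,2]>lo)&(q[:,2]<hi); print(lo,k.sum(),np.median(q[k][:,2]).round(4),rect(q[k][:,:2]))
k=(q[:,2]>.017)&(q[:,2]<.026); A=np.c_[q[k][:,:2],np.ones(k.sum())]; print("slope",np.linalg.lstsq(A,q[k][:,2],rcond=None)[0][:2].round(4))
ps,ds=cams.get_image("side"); i=cams.camera_info("side"); ws=cloud(ps,ds,i["extrinsics"],[i["fx"],i["fy"],i["cx"],i["cy"]]).reshape(-1,3)
pt,dt=cams.get_image("top"); i=cams.camera_info("top"); wt=cloud(pt,dt,i["extrinsics"],[i["fx"],i["fy"],i["cx"],i["cy"]]).reshape(-1,3)
for n,c in dict(long=(.5835,.29),short=(.594,-.009)).items():
  for m,W in dict(top=wt,side=ws).items():
    q=W[np.hypot(*(W[:,:2]-c).T)<.085]; k=(q[:,2]>.036)&(q[:,2]<.056); print(n,m,k.sum(),np.median(q[k][:,2]).round(4),rect(q[k][:,:2]),"max z",np.nanmax(q[:,2]).round(4))
cv2.imwrite("pics/end.png",cv2.resize(np.hstack([p,ps]),(800,300))[:,:,::-1])
E
```

```text
11.95 [ 0.5227 -0.3067  0.2135] yaw -27.4 z [-7.e-04  6.e-04 -1.e+00] 0.0812 [-0.2  0.3  0.2]
0.017 6265 0.0216 (array([ 521.8, -306.7]), array([139.7,  76.1]), 62.8)
0.04 188 0.0491 (array([ 524.3, -307.3]), array([31.4, 50.7]), 63.8)
slope [-0.0017 -0.0007]
long top 228 0.0454 (array([584.8, 289.8]), array([141.9,  76.3]), 62.3) max z 0.0533
long side 296 0.0437 (array([582.7, 287.6]), array([147.2,  77.7]), 62.4) max z 0.0495
short top 567 0.0496 (array([594.4,  -9.9]), array([76.2, 85.7]), 27.4) max z 0.0807
short side 733 0.0497 (array([591.7, -10.8]), array([81.2, 85. ]), 27.3) max z 0.0801
```

View pics/end.png

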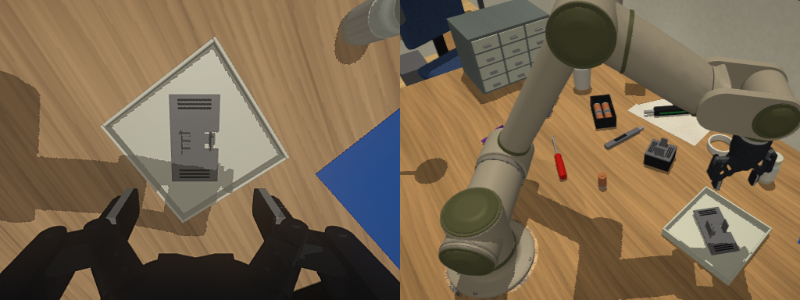

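The lid lies flat in the tray: plate top at 21.6 mm, where 21 mm is expected, and no slope. The long case stands open with its cells, and the short case is unmoved and closed. Handing in.

```bash
python3 -c "
from rig import order
print(order.close_job())"
```

```text
the job is handed in; nothing more can be done
None
```

I squeezed the long case's snap tab against its grip, lifted the lid straight off, carried it over the short case and set it down in the white tray. I then let go and withdrew upward, finishing at about 12 s.

**Final checks:**
- **Lid:** it lies flat and right way up, 2–3 mm from the tray's centre. Its plate top is at 21.6 mm (21 mm expected), with a slope under 0.2%.
- **Long case:** it stands open with its cells in, within about 2 mm of where it was.
- **Short case:** it is still closed. The top camera puts it within 1 mm of its first position.
- **Robot:** it is clear of everything and reads no contact force. The highest wrist force I saw was about 14 N.

**Small disagreements:** the grip read about 42 mm where 43 mm was expected with the tab in. The cameras differed by about 2–3 mm on the cases' positions, roughly the calibration error. No check failed.

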